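# Clear the lane and dock the filter slider

## Robot

A 6-joint arm with a two-finger parallel gripper is mounted at the origin on a cart in front of the work surface, level with it; the furniture and walls round the work are solid. World frame = base frame: x ahead of the robot, y to its left, z up, the work surface at z = 0. Lengths are in m, angles in rad, forces in N, time in s.
With the tool pointing down it reaches from about 0.375 to 0.9 m from the base axis. Payload 3.1 kg.
Tool frame: the origin (TCP) lies on the centre line of the jaws, within the pads' length; the fingertips stand 19 mm ahead of it and the grasp point (between the pads) is the TCP; z points along the fingers, y is the line along which they close (so a half turn about z gives the same grasp; the last joint's range is limited). The gripper opens to 85 mm and grips with 20 to 120 N. Pads are 22 mm wide; open, the fingers measure 114 mm over their backs; the gripper's body (76 mm by 85 mm) begins 54 mm behind the grasp point. The pads swing forward as they close: fully open they stand 13 mm farther back than shut.
Start: joints at [-0.178, 0.527, 1.433, -0, 1.181, -0.178], TCP at [0.625, 0, 0.25] pointing down, gripper open.
Joint ranges: [-3.08, 3.08], [-0.75, 2.2], [0.22, 2.44], [-1.43, 4.57], [0, 2.65], [-2.85, 2.85]. Speed limits (rad/s): [2.79, 2.79, 3.14, 3.14, 3.14, 3.14].

## Interface

Orientations are given as a unit quaternion [x, y, z, w].
In Python, from station import manip, cams, sign_off gives the robot as it stands.
- The arm moves only by the tool carry_out, never from a script. Its argument "targets" is a list that holds one entry, the list of rows, each a list of 7 numbers: the shift along the tool's x, y, z in cm, then the turn, a rotation vector about the tool's x, y, z in degrees, then the finger opening in cm, from 0 to 8.54. A call has 1 to 12 rows; each row is the pose to reach, as a shift and turn from the pose commanded when the call began, along the tool's axes at that moment; what a row does not reach only later rows make up. A row lasts 1/12 s, in which the tool goes at most 41.7 mm and 7.16 degrees, less where a joint would pass 70% of its speed; a pose out of reach is approached as far as the arm can. A call with a gripper value outside its range is refused whole. The fingers move at their own pace and stop on an object; "force" is the grip in N (left out, the last holds). Time passes only in rows, so rows that repeat a pose let the fingers close. It gives the time, the measured TCP pose, the force, the opening and the grip force at its end, in the units of the state.
- manip.sense(): the state, without advancing time (a new reading comes with each control period).
- cams.snapshot(name): name is "scene" or "side" or "wrist"; returns the picture (384x512x3 uint8, red, green, blue); there is no depth.
- cams.camera_info(name): a dict with "K" (3x3 intrinsics, pixels), "k1" (the pictures are not rectified: a ray, as slopes to the right and down, at radius r is drawn at 1 + k1 r^2 times it, then the intrinsics apply), "T" (4x4, takes a point from camera to world coordinates). Camera axes: x right, y down, z forward; pixel columns grow to the right and rows downward; lengths in m; the calibration is good to about 2 mm. A picture is of the moment at which its call begins: read the wrist's pose just before it. camera_info takes no time and is no camera call; for the wrist camera it gives the pose at the moment of the call.
- sign_off(): hands the job in; it is judged then, once.
The state is a dict: "t": time; "q": joint angles; "qd": joint speeds; "tau": joint torques, N m; "tcp_pos": TCP position; "tool_rot": TCP orientation; "force": force on the tool from outside, world axes, zero at the start; "ft_torque": the same for the moment, N m; "finger_gap": opening from 0.0 (shut) to 1.0 (fully open); "gripper_force": force on a finger pad.
Only numpy, scipy, OpenCV 4.12 (cv2) and the standard library are available. Lean on these libraries where they do the work, as an engineer would, in place of code of your own. Each camera call takes 0.05 s, during which the arm holds its last target. There are 200 camera calls.

## Task

The filter slider has to go back into its dock, but two small things stand in the lane straight in front of the dock's slot. Stand those two upright in the shallow white tray and leave the two that stand beside the lane where they are; then slide the filter slider, blade first, into the slot until it is fully home with its flange against the dock's face, and let go.

Things in the scene. Friction and masses are not known exactly. Their poses are not given: they have to be found in the camera images.
- dock: Fixed grey block 90 (its x) x 72 x 38 mm, dark cover plate to 42 mm. Origin: centre of its underside, on the table. Its -x side is the front, with the slot; +x points into the slot; z up. The lane runs 160 mm out from the front face, 50 mm to each side of the slot axis: two of the small things stand near its middle, about 33 and 90 mm out, the other two about 88 mm off the axis, one each side.
- dock_mouth (a point): Centre of the slot's floor in the plane of the dock's front face, 14 mm above the table; axes as the dock. The slot is 33 mm wide and 9 mm high above this point, 90 mm deep, level, open at the back; over its first 10 mm a funnel widens it to 41 mm wide, and by 4 mm up and down.
- slider: Loose flat filter slider lying flat on the front rim of the table (1.5 mm up), about 0.12 kg. Steel blade 30 mm wide, 6 mm thick, reaching 89 mm along +x from a dark stop flange (6 thick, 46 wide, 22 mm high); behind the flange (-x) a black upright grip 12 wide, 40 long, 30 mm high. Origin: middle of the flange's blade-side face, at the underside. Home = origin at dock_mouth, same x axis.
- slider_grip (a point): Middle of the slider's black grip, 26 mm behind its origin and 18 mm above its underside; pinch it from above across the slider's y (12 mm wide).
- tray: Fixed white shallow tray, 140 (x) x 82 (y) x 12 mm, walls and floor 3 mm, open at the top. Origin: centre of its underside, on the table.
- jar: Small round black container with a red screw cap (cap fixed), 36 mm across, 50 mm high, about 0.11 kg. Origin: centre of its underside, z up.
- objective: Loose microscope objective, white round barrel with a blue band, 26 mm across, 46 mm high with a narrowing top, about 0.12 kg. Origin: centre of its underside, z up.
- cube: Black filter cube, 30 (x) x 34 (y) mm, 31 mm high with a low ring on top, about 0.06 kg. Origin: centre of its underside, z up.
- coverslips: Light blue coverslip box with a white lid (fixed), 32 x 32 mm, 25 mm high, about 0.035 kg. Origin: centre of its underside, z up.
Not all that is in view belongs to the job. What is shaped like the jar but brown is not meant.

How it is judged:
On the way, in this order (a step that is already met when the one before it is completed fails the run):
1. none of the four small things stands in the lane in front of the slot (not (x of jar in the frame of dock_mouth between -0.16 and 0.02 m and y of jar in the frame of dock_mouth between -0.05 and 0.05 m) and not (x of objective in the frame of dock_mouth between -0.16 and 0.02 m and y of objective in the frame of dock_mouth between -0.05 and 0.05 m) and not (x of cube in the frame of dock_mouth between -0.16 and 0.02 m and y of cube in the frame of dock_mouth between -0.05 and 0.05 m) and not (x of coverslips in the frame of dock_mouth between -0.16 and 0.02 m and y of coverslips in the frame of dock_mouth between -0.05 and 0.05 m)), for 0.2 s.
2. the slider is fully home in the dock (x of slider in the frame of dock_mouth between -0.004 and 0.004 m and y of slider in the frame of dock_mouth between -0.005 and 0.005 m and z of slider in the frame of dock_mouth between -0.004 and 0.006 m and angle between the x axis of slider and the x axis of dock, either way round below 0.08 rad and angle between slider's own z axis and vertical below 0.12 rad and linear speed of slider below 0.02 m/s), for 0.2 s.
At the end, for the whole second after the job is handed in: The two lane things stand upright (0.12 rad) in the tray; the two beside the lane are within 20 mm of their start; the lane is empty; the slider is in the slot at rest, flange within 4 mm of the dock's face, within 5 mm sideways, 6 mm in height and 0.08 rad of the slot's axis (all of step 1 and all of step 2 and (((x of jar in the frame of tray between -0.068 and 0.068 m and y of jar in the frame of tray between -0.039 and 0.039 m and z of jar in the frame of tray below 0.01 m and angle between jar's own z axis and vertical below 0.12 rad and linear speed of jar below 0.02 m/s) and (x of objective in the frame of tray between -0.068 and 0.068 m and y of objective in the frame of tray between -0.039 and 0.039 m and z of objective in the frame of tray below 0.01 m and angle between objective's own z axis and vertical below 0.12 rad and linear speed of objective below 0.02 m/s) and distance of each of cube, coverslips from where it was at the start of the episode below 0.02 m) or ((x of jar in the frame of tray between -0.068 and 0.068 m and y of jar in the frame of tray between -0.039 and 0.039 m and z of jar in the frame of tray below 0.01 m and angle between jar's own z axis and vertical below 0.12 rad and linear speed of jar below 0.02 m/s) and distance of each of objective, coverslips from where it was at the start of the episode below 0.02 m and (x of cube in the frame of tray between -0.068 and 0.068 m and y of cube in the frame of tray between -0.039 and 0.039 m and z of cube in the frame of tray below 0.01 m and angle between cube's own z axis and vertical below 0.12 rad and linear speed of cube below 0.02 m/s)) or ((x of jar in the frame of tray between -0.068 and 0.068 m and y of jar in the frame of tray between -0.039 and 0.039 m and z of jar in the frame of tray below 0.01 m and angle between jar's own z axis and vertical below 0.12 rad and linear speed of jar below 0.02 m/s) and distance of each of objective, cube from where it was at the start of the episode below 0.02 m and (x of coverslips in the frame of tray between -0.068 and 0.068 m and y of coverslips in the frame of tray between -0.039 and 0.039 m and z of coverslips in the frame of tray below 0.01 m and angle between coverslips's own z axis and vertical below 0.12 rad and linear speed of coverslips below 0.02 m/s)) or (distance of each of jar, coverslips from where it was at the start of the episode below 0.02 m and (x of objective in the frame of tray between -0.068 and 0.068 m and y of objective in the frame of tray between -0.039 and 0.039 m and z of objective in the frame of tray below 0.01 m and angle between objective's own z axis and vertical below 0.12 rad and linear speed of objective below 0.02 m/s) and (x of cube in the frame of tray between -0.068 and 0.068 m and y of cube in the frame of tray between -0.039 and 0.039 m and z of cube in the frame of tray below 0.01 m and angle between cube's own z axis and vertical below 0.12 rad and linear speed of cube below 0.02 m/s)) or (distance of each of jar, cube from where it was at the start of the episode below 0.02 m and (x of objective in the frame of tray between -0.068 and 0.068 m and y of objective in the frame of tray between -0.039 and 0.039 m and z of objective in the frame of tray below 0.01 m and angle between objective's own z axis and vertical below 0.12 rad and linear speed of objective below 0.02 m/s) and (x of coverslips in the frame of tray between -0.068 and 0.068 m and y of coverslips in the frame of tray between -0.039 and 0.039 m and z of coverslips in the frame of tray below 0.01 m and angle between coverslips's own z axis and vertical below 0.12 rad and linear speed of coverslips below 0.02 m/s)) or (distance of each of jar, objective from where it was at the start of the episode below 0.02 m and (x of cube in the frame of tray between -0.068 and 0.068 m and y of cube in the frame of tray between -0.039 and 0.039 m and z of cube in the frame of tray below 0.01 m and angle between cube's own z axis and vertical below 0.12 rad and linear speed of cube below 0.02 m/s) and (x of coverslips in the frame of tray between -0.068 and 0.068 m and y of coverslips in the frame of tray between -0.039 and 0.039 m and z of coverslips in the frame of tray below 0.01 m and angle between coverslips's own z axis and vertical below 0.12 rad and linear speed of coverslips below 0.02 m/s)))); the robot touches nothing.
It fails at once if one of the four small things is tipped over (angle between any of jar, objective, cube, coverslips's own z axis and vertical above 0.7 rad).
It also fails if it takes over 72 s, if anything falls off the work surface, if the arm or the gripper's body presses on something with over 40 N, if the wrist force passes 120 N, or if a joint passes its speed limit or range.

## Working session

There is one attempt and no reset: what is moved stays moved. The work goes in short steps, Python scripts to look and compute and a tool call to move; the robot and the scene stay as the last step left them, time stands still between calls to the robot, and variables do not carry over. Pictures are saved under pics/ and viewed, at most 10 in all, crops included, and the job is handed in when it is done.

Besides the shell and the picture viewer there is one more tool, called after "Request:" by a JSON object that holds its "name" and its "arguments", one argument or row to a line. carry_out: Moves the arm, as the interface text tells. Its arguments: {"type":"object","properties":{"targets":{"type":"array"},"force":{"type":"number"}},"required":["targets"]}

```bash
mkdir -p pics; cat > h.py <<'E'
import numpy as np, cv2
from station import manip, cams, sign_off
def snap(name,f):
    im=cams.snapshot(name); cv2.imwrite('pics/'+f,im[:,:,::-1].copy()); return im
def info(n):
    c=cams.camera_info(n); return np.array(c['K']),c['k1'],np.array(c['T'])
def ray(c,uv):
    K,k1,T=c
    p=cv2.undistortPoints(np.array([[uv]],float),K,np.array([k1,0,0,0.]))[0,0]
    d=T[:3,:3]@np.array([p[0],p[1],1]); return T[:3,3],d/np.linalg.norm(d)
def onz(c,uv,z):
    o,d=ray(c,uv); return o+d*(z-o[2])/d[2]
def tri(*rs):
    A=np.zeros((3,3));b=np.zeros(3)
    for o,d in rs:
        P=np.eye(3)-np.outer(d,d);A+=P;b+=P@o
    x=np.linalg.solve(A,b); return x,[np.linalg.norm((np.eye(3)-np.outer(d,d))@(x-o)) for o,d in rs]
def proj(c,X):
    K,k1,T=c; p=T[:3,:3].T@(np.asarray(X)-T[:3,3]); s=p[:2]/p[2]; s=s*(1+k1*s@s); return K[:2,:2]@s+K[:2,2]
E
python3 - <<'E'
from h import *
import numpy as np
ims=[]
for n in ['scene','side','wrist']:
    c=info(n); print(n,np.round(c[0],1).tolist(),c[1],np.round(c[2],3).tolist())
    ims.append(snap(n,n+'0.png'))
s=manip.sense(); print(s['t'],s['tcp_pos'],s['tool_rot'],s['force'],s['finger_gap'])
for n,im in zip(['scene','side','wrist'],ims):
    cv2.imwrite(f'pics/{n}0b.png',cv2.resize(im[:,:,::-1].copy(),(800,600),interpolation=cv2.INTER_CUBIC))
E
```

```text
scene [[495.4, 0.0, 255.1], [0.0, 495.4, 193.7], [0.0, 0.0, 1.0]] -0.04499120395157402 [[0.787, -0.424, 0.448, 0.124], [-0.617, -0.55, 0.563, -0.423], [0.007, -0.719, -0.695, 0.691], [0.0, 0.0, 0.0, 1.0]]
side [[474.7, 0.0, 256.6], [0.0, 474.7, 188.4], [0.0, 0.0, 1.0]] 0.0035301794357659923 [[-0.91, -0.212, 0.357, 0.188], [-0.416, 0.479, -0.773, 0.857], [-0.007, -0.852, -0.524, 0.566], [0.0, 0.0, 0.0, 1.0]]
wrist [[301.2, 0.0, 254.7], [0.0, 301.2, 190.2], [0.0, 0.0, 1.0]] 0.003840002550481573 [[1.0, 0.001, -0.002, 0.623], [0.001, -0.961, -0.276, 0.07], [-0.002, 0.276, -0.961, 0.373], [0.0, 0.0, 0.0, 1.0]]
0.15 [6.24475042e-01 1.27147946e-04 2.49546427e-01] [ 7.07100258e-01  7.07112787e-01 -4.98559816e-04 -6.95312298e-04] [-0.45903672 -0.61450601 -0.47868495] 1.0013537290632202
```

View pics/scene0b.png

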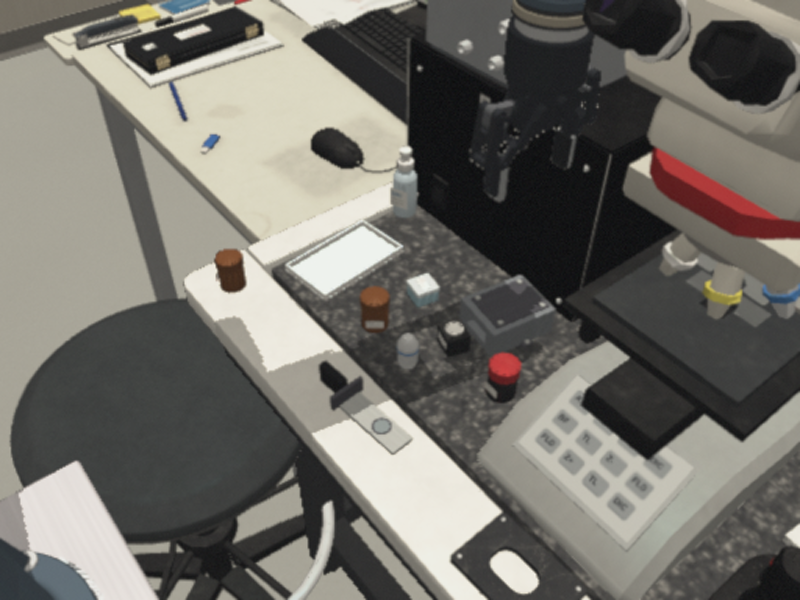

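View pics/side0b.png

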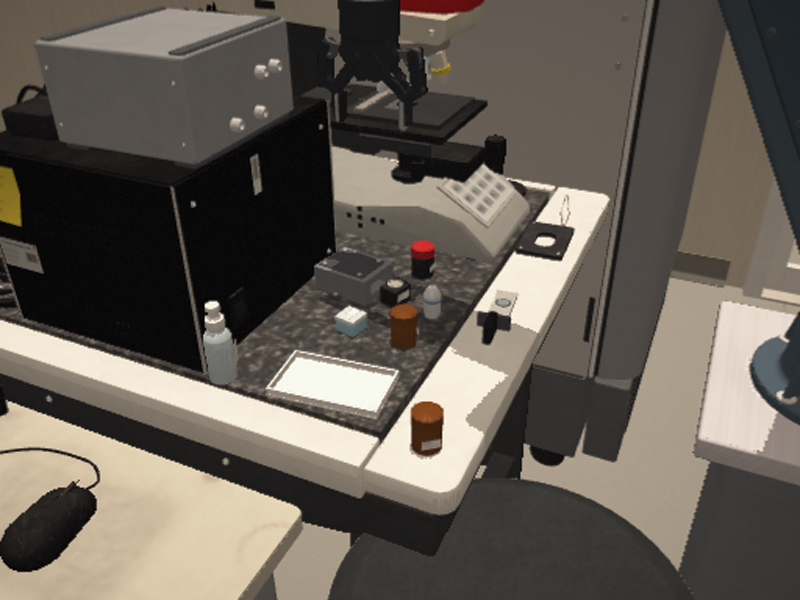

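View pics/wrist0b.png

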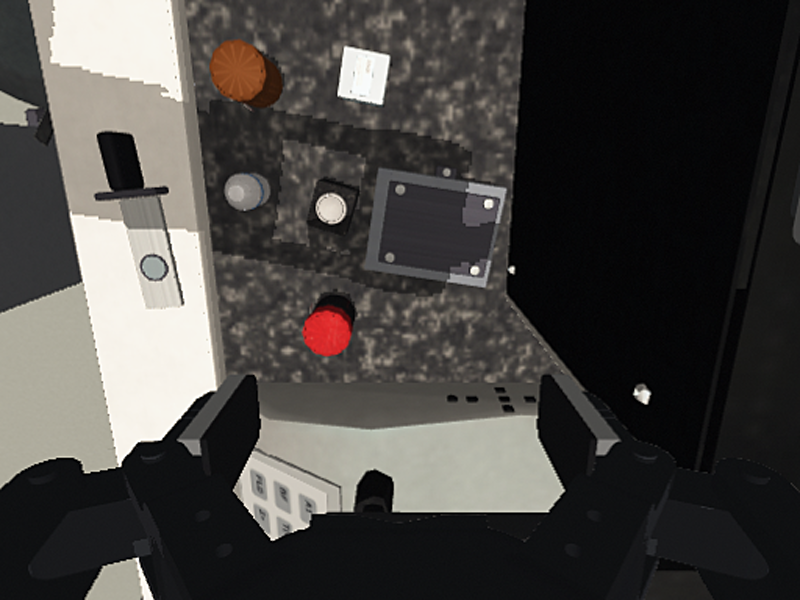

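Candidates in the scene view (800x600 picture): the objective is the white/blue barrel (407,350) and the cube is black (454,336); both are in the lane. Beside the lane are the red-capped jar (503,377) and the coverslips (423,290). The brown jars (375,308) and (230,270) are decoys. The dock is at (508,310), the tray at (345,258) and the slider grip at (332,376). Next, a close crop of scene and side.

```bash
python3 - <<'E'
from h import *
a=cv2.imread('pics/scene0.png')[190:290,190:360]; b=cv2.imread('pics/side0.png')[150:220,195:355]
A=cv2.resize(a,None,fx=4,fy=4,interpolation=cv2.INTER_CUBIC)[:, :]; B=cv2.resize(b,None,fx=4,fy=4,interpolation=cv2.INTER_CUBIC)
M=np.zeros((600,800,3),np.uint8); M[:320]=0
M[0:320,0:680]=A[:320]; M[320:600,0:640]=B
cv2.imwrite('pics/mos.png',M)
c=info('wrist')   # arm unmoved
for n,uv,z in [('obj top',(240,190),.046),('obj base edge',(262,190),.0),('cube ring',(330,208),.031),('jar',(328,330),.05),('cov',(364,75),.025),('dk FL',(379,170),.038),('dk FR',(363,269),.038),('dk BR',(487,288),.038),('dk BL',(506,187),.038),('gripfar',(115,133),.0315),('grip b',(136,132),.0315),('bladeL',(147,308),.0075),('bladeR',(183,303),.0075),('flL',(95,197),.0235),('flR',(168,190),.0235),('brown',(239,70),.05)]:
    print(n,np.round(onz(c,np.array(uv)*.64,z),4))
ws=info('scene')
for uv in [(287,264),(365,222),(403,246),(326,296)]: print('tray',np.round(onz(ws,np.array(uv)*.64,.012),4))
ws=info('side')
for uv in [(268,387),(298,353),(398,375),(378,412)]: print('traysd',np.round(onz(ws,np.array(uv)*.64,.012),4))
E
```

```text
obj top [0.5147 0.0516 0.046 ]
obj base edge [0.5166 0.0491 0.    ]
cube ring [0.5733 0.0382 0.031 ]
jar [ 0.5711 -0.0479  0.05  ]
cov [0.599  0.1267 0.025 ]
dk FL [0.609  0.0647 0.038 ]
dk FR [ 0.5966 -0.005   0.038 ]
dk BR [ 0.6878 -0.0192  0.038 ]
dk BL [0.6971 0.0534 0.038 ]
gripfar [0.4277 0.0889 0.0315]
grip b [0.4422 0.0896 0.0315]
bladeL [ 0.4177 -0.0445  0.0075]
bladeR [ 0.4475 -0.0402  0.0075]
flL [0.4013 0.0452 0.0235]
flR [0.4551 0.0503 0.0235]
brown [0.5223 0.1254 0.05  ]
tray [0.4896 0.2761 0.012 ]
tray [0.6252 0.2856 0.012 ]
tray [0.635  0.2112 0.012 ]
tray [0.4958 0.1932 0.012 ]
traysd [0.6224 0.2939 0.012 ]
traysd [0.6256 0.2206 0.012 ]
traysd [0.4912 0.21   0.012 ]
traysd [0.4834 0.281  0.012 ]
```

View pics/mos.png

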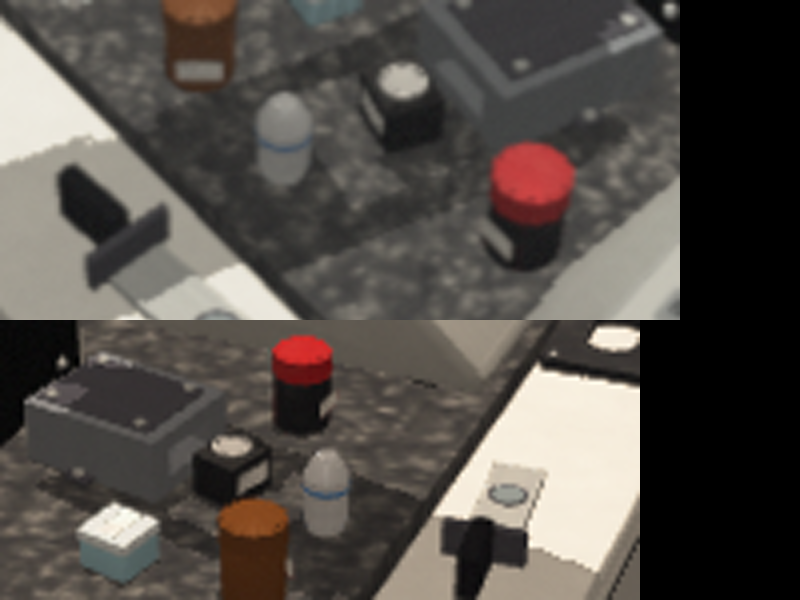

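Crops: objective (white barrel, blue band) and cube (black, white ring on top) are confirmed as the two lane things, with the jar and coverslips beside the lane. I'm turning the tool to the dock's yaw and hovering over the objective for a second wrist view.

Request:
{"name": "carry_out", "arguments": {
  "targets": [
    [[2,-4,2,0,0,-7,5.5],[4,-8,4,0,0,-14,5.5],[4.6,-11,5,0,0,-21,5.5],[4.6,-11,5,0,0,-28,5.5],[4.6,-11,5,0,0,-35,5.5],[4.6,-11,5,0,0,-42,5.5],[4.6,-11,5,0,0,-49,5.5],[4.6,-11,5,0,0,-56,5.5],[4.6,-11,5,0,0,-63,5.5],[4.6,-11,5,0,0,-70,5.5],[4.6,-11,5,0,0,-77,5.5],[4.6,-11,5,0,0,-82,5.5]]
  ],
  "force": 30
}}

```text
t: 1.15
tcp_pos: [0.5148, 0.0461, 0.2001]
tool_rot: [0.067, 0.998, 0.0, -0.0]
force: [0.3, -0.4, 0.2]
finger_gap: 0.648
gripper_force: 0.0
```

```bash
python3 - <<'E'
from h import *
import pickle
c=info('wrist'); im=snap('wrist','w1.png'); pickle.dump(c,open('w1.pkl','wb'))
cv2.imwrite('pics/w1b.png',cv2.resize(im[:,:,::-1].copy(),(800,600),interpolation=cv2.INTER_CUBIC))
s=manip.sense(); print(s['t'],s['tcp_pos'],s['tool_rot'],s['q'],s['finger_gap'],np.round(c[2],3).tolist())
E
```

```text
1.2 [0.51479609 0.04607498 0.20011497] [ 6.61817047e-02  9.97807553e-01  1.48383026e-05 -2.63684002e-04] [-1.27182049e-01  4.54238024e-01  1.75379439e+00 -3.11259369e-06
  9.34088438e-01 -1.56551629e+00] 0.6412848535406193 [[0.133, 0.953, 0.274, 0.443], [0.991, -0.128, -0.037, 0.055], [0.0, 0.276, -0.961, 0.324], [0.0, 0.0, 0.0, 1.0]]
```

View pics/w1b.png

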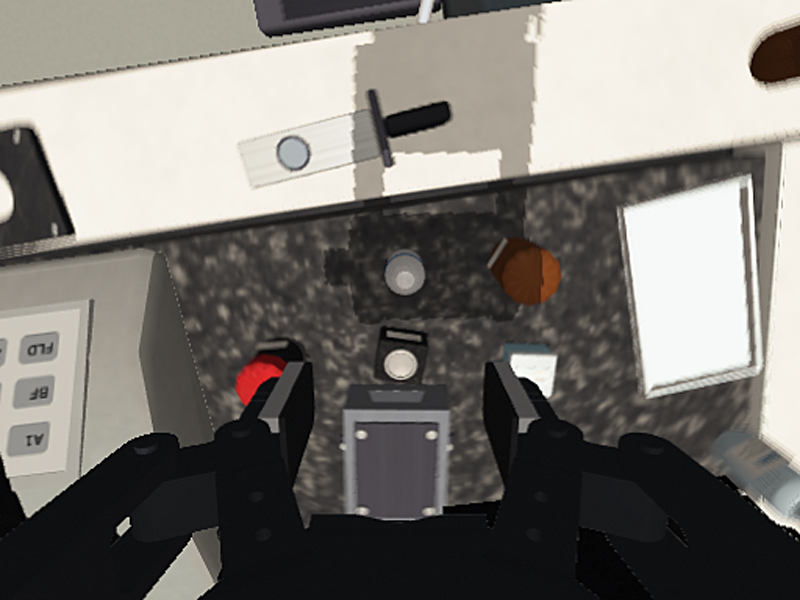

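```bash
python3 - <<'E'
from h import *
import pickle
w1=pickle.load(open('w1.pkl','rb'))
K,k1,_=w1
T0=np.array([[1.0,0.001,-0.002,0.623],[0.001,-0.961,-0.276,0.07],[-0.002,0.276,-0.961,0.373],[0,0,0,1]]);w0=(K,k1,T0)
sc=info('scene');sd=info('side'); f=.64
def R(c,uv): return ray(c,np.array(uv)*f)
def S(x,y): return (190+x/4,190+y/4)
def D(x,y): return (195+x/4,150+(y-320)/4)
def T(n,*rs):
    x,e=tri(*rs); print(n,np.round(x,4),np.round(e,4))
T('obj',R(w0,(241,191)),R(w1,(405,279)),ray(sc,S(285,97)),ray(sd,D(326,453)))
T('cube',R(w0,(330,208)),R(w1,(400,364)),ray(sc,S(404,82)),ray(sd,D(232,445)))
T('dkA-y',R(w0,(363,269)),R(w1,(344,410)))
T('dkB+y',R(w0,(379,170)),R(w1,(449,409)))
T('tip L',R(w0,(147,308)),R(w1,(254,188*1.0)))
T('tip a',R(w0,(147,308)),R(w1,(238,145)))
T('tip b',R(w0,(183,303)),R(w1,(254,188)))
T('grip end',R(w0,(125,132)),R(w1,(450,111)))
T('fl a',R(w0,(95,195)),R(w1,(370,91)))
T('fl b',R(w0,(168,189)),R(w1,(391,163)))
for n,uv,z in [('tip a',(238,145),.0075),('tip b',(254,188),.0075),('bl a',(364,110),.0075),('bl b',(378,159),.0075),('gripend',(449,111),.0315),('gripst',(386,126),.0315),('fl a',(370,91),.0235),('fl b',(391,163),.0235),
 ('circ',(293,153),.0075),('tr',(617,207),.012),('tr',(750,175),.012),('tr',(762,372),.012),('tr',(645,397),.012),('dkf-',(344,410),.038),('dkf+',(449,409),.038),('obj',(405,279),.046),('cube',(400,364),.034),('bottle',(735,440),.05)]:
    print(n,np.round(onz(w1,np.array(uv)*f,z),4))
E
```

```text
obj [0.514  0.0507 0.0448] [0.0012 0.0021 0.002  0.0009]
cube [0.5744 0.0382 0.0286] [0.0013 0.0008 0.0017 0.0005]
dkA-y [ 0.5971 -0.003   0.0415] [0.001 0.001]
dkB+y [0.6089 0.0665 0.0359] [0.0018 0.0018]
tip L [ 0.4464 -0.027   0.0576] [0.0016 0.0016]
tip a [ 0.4195 -0.0438  0.0102] [0.0002 0.0002]
tip b [ 0.447  -0.0409  0.0057] [0.0002 0.0002]
grip end [ 0.4164  0.0921 -0.0022] [0.0007 0.0007]
fl a [0.4009 0.0453 0.0217] [0.0012 0.0012]
fl b [ 0.4433  0.0501 -0.0019] [0.0005 0.0005]
tip a [ 0.4193 -0.0448  0.0075]
tip b [ 0.447  -0.0405  0.0075]
bl a [0.4093 0.0383 0.0075]
bl b [0.4397 0.0427 0.0075]
gripend [0.419  0.0884 0.0315]
gripst [0.4223 0.051  0.0315]
fl a [0.4012 0.0442 0.0235]
fl b [0.4433 0.0509 0.0235]
circ [ 0.4288 -0.0109  0.0075]
tr [0.4904 0.1933 0.012 ]
tr [0.4814 0.2777 0.012 ]
tr [0.6227 0.2961 0.012 ]
tr [0.6318 0.2129 0.012 ]
dkf- [ 0.5988 -0.0026  0.038 ]
dkf+ [0.6076 0.0681 0.038 ]
obj [0.5116 0.0504 0.046 ]
cube [0.5721 0.0393 0.034 ]
bottle [0.6485 0.2529 0.05  ]
```

Request:
{"name": "carry_out", "arguments": {
  "targets": [
    [[0.2,0.4,3,0,0,0,5.5],[0.2,0.4,6,0,0,0,5.5],[0.2,0.4,9,0,0,0,5.5],[0.2,0.4,12,0,0,0,5.5],[0.2,0.4,14.5,0,0,0,5.5],[0.2,0.4,16.5,0,0,0,5.5],[0.2,0.4,17.2,0,0,0,5.5],[0.2,0.4,17.2,0,0,0,4],[0.2,0.4,17.2,0,0,0,2.2],[0.2,0.4,17.2,0,0,0,2.2],[0.2,0.4,17.2,0,0,0,2.2],[0.2,0.4,17.2,0,0,0,2.2]]
  ],
  "force": 30
}}

```text
t: 2.2
tcp_pos: [0.5143, 0.0502, 0.0295]
tool_rot: [0.07, 0.998, -0.0, 0.001]
force: [-1.1, -0.1, -1.7]
finger_gap: 0.277
gripper_force: 29.4
```

Request:
{"name": "carry_out", "arguments": {
  "targets": [
    [[0,0,-1.5,0,0,0,2.0],[0,0,-4,0,0,0,2.0],[0,0,-7,0,0,0,2.0],[0,0,-9,0,0,0,2.0],[0.2,2,-9.5,0,0,0,2.0],[0.5,5,-9.5,0,0,0,2.0],[0.8,8.5,-9.5,0,0,0,2.0],[1.2,12,-9.5,0,0,0,2.0],[1.5,15.5,-9.5,0,0,0,2.0],[1.7,18,-9.5,0,0,0,2.0],[1.8,18.9,-9.5,0,0,0,2.0],[1.8,18.9,-9.5,0,0,0,2.0]]
  ]
}}

```text
t: 3.2
tcp_pos: [0.5219, 0.2421, 0.124]
tool_rot: [0.068, 0.998, 0.0, 0.001]
force: [-0.3, -0.1, -1.7]
finger_gap: 0.279
gripper_force: 29.7
```

```bash
python3 - <<'E'
from h import *
import pickle
c=info('wrist'); im=snap('wrist','w2.png'); pickle.dump(c,open('w2.pkl','wb'))
cv2.imwrite('pics/w2b.png',cv2.resize(im[:,:,::-1].copy(),(800,600),interpolation=cv2.INTER_CUBIC))
s=manip.sense(); print(s['t'],s['tcp_pos'],s['tool_rot'],s['finger_gap'],s['gripper_force'])
E
```

```text
3.25 [0.5216546  0.24044687 0.12368246] [ 6.86199301e-02  9.97642834e-01 -1.89984301e-04  2.10650810e-04] 0.27681670576069645 29.705516470166913
```

View pics/w2b.png

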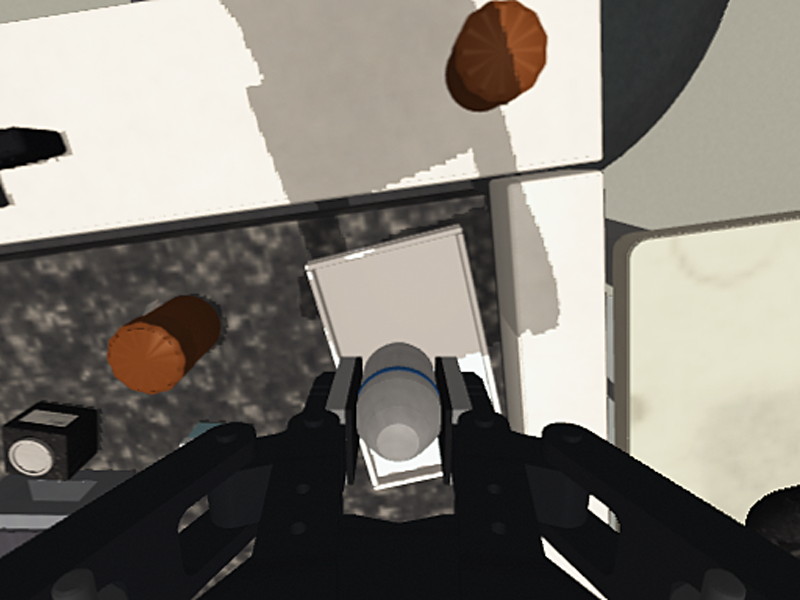

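The objective hangs upright between the pads over the tray (400,400 in the picture), with the near tray corners at (310,265) and (460,230). Lowering and releasing.

Request:
{"name": "carry_out", "arguments": {
  "targets": [
    [[0,0,3,0,0,0,2.0],[0,0,6,0,0,0,2.0],[0,0,8,0,0,0,2.0],[0,0,8.8,0,0,0,2.0],[0,0,9.1,0,0,0,2.0],[0,0,9.1,0,0,0,2.0],[0,0,9.1,0,0,0,2.0],[0,0,9.1,0,0,0,3.0],[0,0,9.1,0,0,0,3.8],[0,0,9.1,0,0,0,4.2],[0,0,9.1,0,0,0,4.2],[0,0,9.1,0,0,0,4.2]]
  ]
}}

```text
t: 4.25
tcp_pos: [0.5222, 0.24, 0.0326]
tool_rot: [0.07, 0.998, 0.0, 0.0]
force: [-0.6, 0.6, -1.0]
finger_gap: 0.49
gripper_force: 0.0
```

Request:
{"name": "carry_out", "arguments": {
  "targets": [
    [[0,0,-1,0,0,0,4.2],[0,0,-3.5,0,0,0,4.2],[0,0,-6.5,0,0,0,4.2],[-0.8,-2,-9,0,0,0,5],[-2.2,-5,-9,0,0,0,5.5],[-3.5,-8.5,-9,0,0,0,5.5],[-5,-12,-9,0,0,0,5.5],[-6.3,-15.5,-9,0,0,0,5.5],[-7.5,-18.5,-9,0,0,0,5.5],[-7.8,-19.2,-9,0,0,0,5.5],[-7.8,-19.2,-9,0,0,0,5.5],[-7.8,-19.2,-9,0,0,0,5.5]]
  ]
}}

```text
t: 5.25
tcp_pos: [0.5722, 0.0391, 0.1226]
tool_rot: [0.07, 0.998, 0.0, -0.0]
force: [-0.6, 0.5, 0.5]
finger_gap: 0.644
gripper_force: 0.0
```

```bash
python3 - <<'E'
from h import *
import pickle
c=info('wrist'); im=snap('wrist','w3.png'); pickle.dump(c,open('w3.pkl','wb'))
a=snap('side','s3.png')
M=np.zeros((600,800,3),np.uint8); M[:,:560]=cv2.resize(im[60:360,116:396,::-1].copy(),(560,600),interpolation=cv2.INTER_CUBIC)
M[:300,560:]=cv2.resize(a[180:280,170:250,::-1].copy(),(240,300),interpolation=cv2.INTER_CUBIC)
cv2.imwrite('pics/w3b.png',M)
s=manip.sense(); print(s['t'],s['tcp_pos'],s['tool_rot'],s['finger_gap'],s['gripper_force'])
E
```

```text
5.35 [0.57171667 0.04045679 0.12240508] [ 6.90639411e-02  9.97612067e-01  2.35969449e-04 -5.29366712e-04] 0.64291192882604 0.0
```

View pics/w3b.png

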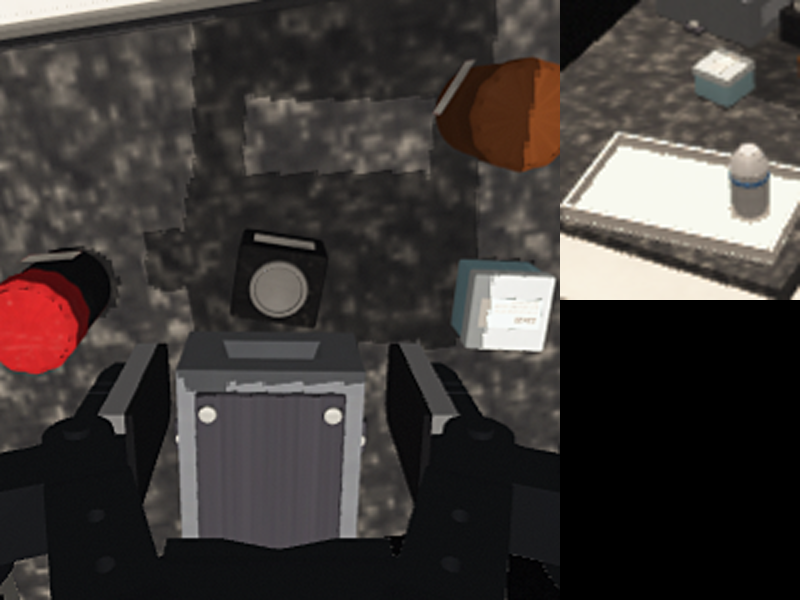

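```bash
python3 - <<'E'
from h import *
import pickle
c=pickle.load(open('w3.pkl','rb'))
P=lambda x,y:(x/2+116,y/2+60)
g=lambda x,y,z:onz(c,P(x,y),z)
for n,a in [('cube',(278,290,.034)),('cube bl',(233,321,.031)),('cube br',(318,328,.031)),('F-',(178,378,.038)),('F+',(364,373,.038)),('B-',(182,540,.038)),('B+',(358,540,.038)),('Ft-',(190,334,.02)),('sc-f',(207,414,.042)),('sc+f',(333,416,.042))]: print(n,np.round(g(*a),4))
s=manip.sense();q=s['tool_rot']
from scipy.spatial.transform import Rotation as Ro
print(np.round(Ro.from_quat(q).as_matrix().T@(g(278,290,.034)-s['tcp_pos']),4))
E
```

```text
cube [0.5726 0.0389 0.034 ]
cube bl [0.5836 0.0199 0.031 ]
cube br [0.591  0.0518 0.031 ]
F- [ 0.601  -0.0037  0.038 ]
F+ [0.6088 0.0668 0.038 ]
B- [ 0.6742 -0.0157  0.038 ]
B+ [0.6844 0.0567 0.038 ]
Ft- [5.91e-01 2.00e-04 2.00e-02]
sc-f [0.6155 0.0055 0.042 ]
sc+f [0.6231 0.0529 0.042 ]
[-0.0012 -0.0015  0.0884]
```

Request:
{"name": "carry_out", "arguments": {
  "targets": [
    [[-0.1,-0.1,2,0,0,4.5,5.5],[-0.1,-0.1,5,0,0,4.5,5.5],[-0.1,-0.1,7.5,0,0,4.5,5.5],[-0.1,-0.1,8.8,0,0,4.5,5.5],[-0.1,-0.1,9.4,0,0,4.5,5.5],[-0.1,-0.1,9.4,0,0,4.5,5.5],[-0.1,-0.1,9.4,0,0,4.5,4.5],[-0.1,-0.1,9.4,0,0,4.5,3.6],[-0.1,-0.1,9.4,0,0,4.5,2.8],[-0.1,-0.1,9.4,0,0,4.5,2.6],[-0.1,-0.1,9.4,0,0,4.5,2.6],[-0.1,-0.1,9.4,0,0,4.5,2.6]]
  ],
  "force": 30
}}

```text
t: 6.35
tcp_pos: [0.5744, 0.0379, 0.0298]
tool_rot: [0.109, 0.994, 0.0, 0.001]
force: [0.1, 1.8, 5.8]
finger_gap: 0.397
gripper_force: 29.5
```

Request:
{"name": "carry_out", "arguments": {
  "targets": [
    [[0,0,-1,0,0,0,2.6],[0,0,-3,0,0,0,2.6],[0,0,-6,0,0,0,2.6],[0,0,-9,0,0,0,2.6],[0.2,1.5,-10,0,0,0,2.6],[0.6,4,-10,0,0,0,2.6],[1.1,7,-10,0,0,0,2.6],[1.5,10,-10,0,0,0,2.6],[1.9,13,-10,0,0,0,2.6],[2.1,14,-10,0,0,0,2.6],[2.1,14,-10,0,0,0,2.6]]
  ]
}}

```text
t: 7.27
tcp_pos: [0.5828, 0.1814, 0.1288]
tool_rot: [0.107, 0.994, 0.0, 0.0]
force: [0.4, -0.4, -1.0]
finger_gap: 0.398
gripper_force: 29.2
```

```bash
python3 - <<'E'
from h import *
sc=info('scene');sd=info('side')
for uv in [(392,208),(403,216),(416,210)]: print(np.round(onz(sc,np.array(uv)*.64,0),3))
for uv in [(209,380),(221,384),(235,377)]: print(np.round(onz(sd,np.array(uv)*.64,0),3))
print(tri(ray(sc,np.array((405,150))*.64),ray(sd,np.array((212,303))*.64)))
s=manip.sense(); print(s['tcp_pos'],s['tool_rot'],s['gripper_force'],s['finger_gap'])
E
```

```text
[0.685 0.301 0.   ]
[0.686 0.276 0.   ]
[0.71  0.275 0.   ]
[0.706 0.3   0.   ]
[0.687 0.3   0.   ]
[0.68  0.282 0.   ]
(array([0.694793  , 0.28385088, 0.1052228 ]), [np.float64(0.0003390925071802594), np.float64(0.0003390925071801556)])
[0.5828163  0.18138772 0.12876344] [1.07007561e-01 9.94258167e-01 1.41007260e-04 2.45212129e-04] 29.22744214301929 0.3980846546316896
```

Request:
{"name": "carry_out", "arguments": {
  "targets": [
    [[0.4,3.4,0,0,0,0,2.6],[0.8,6.8,0,0,0,0,2.6],[0.8,6.8,3,0,0,0,2.6],[0.8,6.8,6,0,0,0,2.6],[0.8,6.8,8.5,0,0,0,2.6],[0.8,6.8,9.3,0,0,0,2.6],[0.8,6.8,9.6,0,0,0,2.6],[0.8,6.8,9.6,0,0,0,2.6],[0.8,6.8,9.6,0,0,0,3.6],[0.8,6.8,9.6,0,0,0,4.4],[0.8,6.8,9.6,0,0,0,4.6],[0.8,6.8,9.6,0,0,0,4.6]]
  ]
}}

```text
t: 8.27
tcp_pos: [0.5906, 0.2469, 0.0329]
tool_rot: [0.109, 0.994, 0.0, 0.001]
force: [-0.3, 0.1, 0.3]
finger_gap: 0.539
gripper_force: 0.0
```

Request:
{"name": "carry_out", "arguments": {
  "targets": [
    [[0,0,-1,0,0,0,4.6],[0,0,-4,0,0,0,4.6],[0,0,-8,0,0,7,4.6],[1,-2,-11,0,0,14,4.6],[3,-5,-11,0,0,21,4.6],[5,-8,-11,0,0,28,4],[7,-11,-11,0,0,35,4],[9,-14,-11,0,0,42,4],[10.5,-17,-11,0,0,49,4],[12,-20,-11,0,0,56,4],[12.7,-20.8,-11,0,0,63,4],[12.7,-20.8,-11,0,0,70,4]]
  ]
}}

```text
t: 9.27
tcp_pos: [0.4181, 0.0703, 0.143]
tool_rot: [0.663, 0.749, -0.001, -0.001]
force: [-0.5, 1.1, 0.2]
finger_gap: 0.467
gripper_force: 0.0
```

```bash
python3 - <<'E'
from h import *
import pickle
c=info('wrist'); im=snap('wrist','w4.png'); pickle.dump(c,open('w4.pkl','wb'))
a=snap('side','s4.png'); 
M=np.zeros((600,800,3),np.uint8); M[:,:560]=cv2.resize(im[84:384,116:396,::-1].copy(),(560,600),interpolation=cv2.INTER_CUBIC)
M[:300,560:]=cv2.resize(a[180:280,170:250,::-1].copy(),(240,300),interpolation=cv2.INTER_CUBIC)
cv2.imwrite('pics/w4b.png',M)
s=manip.sense(); print(s['t'],s['tcp_pos'],s['tool_rot'],s['q'],s['finger_gap'],s['gripper_force'])
E
```

```text
9.3667 [0.42110863 0.07107283 0.14316478] [6.59740008e-01 7.51493607e-01 4.02784966e-04 5.64335588e-04] [-9.57288600e-02  4.62532512e-01  2.02009462e+00 -1.10275535e-05
  6.57578872e-01 -2.25570558e-01] 0.47099679844043474 0.0
```

View pics/w4b.png

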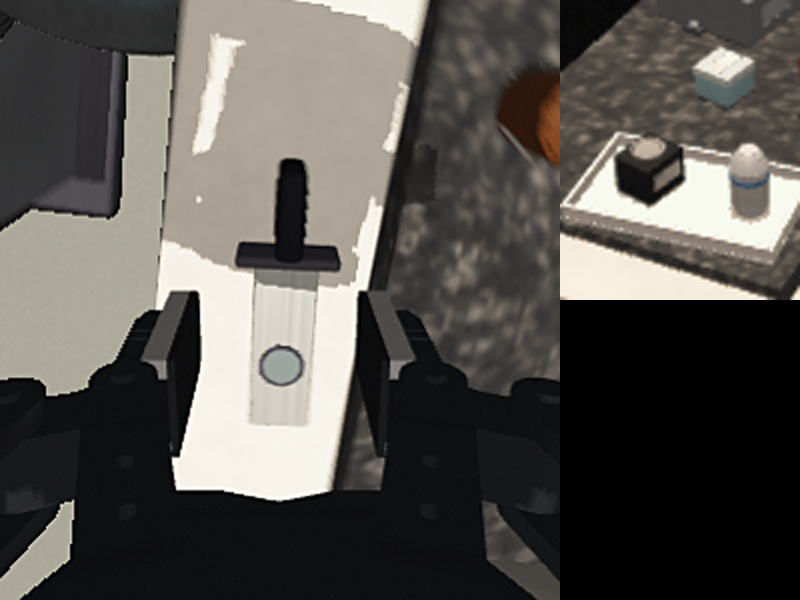

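```bash
python3 - <<'E'
from h import *
import pickle
from scipy.spatial.transform import Rotation as Ro
c=pickle.load(open('w4.pkl','rb')); s=manip.sense(); R=Ro.from_quat(s['tool_rot']).as_matrix()
P=lambda x,y:(x/2+116,y/2+84)
for n,x,y,z in [('t-',248,424,.0075),('t+',307,427,.0075),('b-',254,272,.0075),('b+',318,274,.0075),('gend',292,160,.0315),('gst',290,246,.0315),('fl-',239,246,.0235),('fl+',339,250,.0235)]:
    p=onz(c,P(x,y),z); print(n,np.round(p,4),np.round(R.T@(p-s['tcp_pos']),4))
E
```

```text
t- [ 0.4151 -0.045   0.0075] [-0.1143 -0.0211  0.1357]
t+ [ 0.4445 -0.0431  0.0075] [-0.1162  0.0083  0.1357]
b- [0.409  0.0359 0.0075] [-0.0332 -0.0167  0.1357]
b+ [0.4384 0.0386 0.0075] [-0.0344  0.0128  0.1357]
gend [0.4185 0.0947 0.0315] [0.0238 0.0004 0.1117]
gst [0.4224 0.0588 0.0315] [-0.0123 -0.0005  0.1117]
fl- [0.4012 0.0534 0.0235] [-0.0149 -0.0221  0.1196]
fl+ [0.4439 0.0569 0.0235] [-0.017   0.0206  0.1197]
```

Request:
{"name": "carry_out", "arguments": {
  "targets": [
    [[0.1,0,3,0,0,2.5,4],[0.1,0,6,0,0,2.5,4],[0.1,0,9,0,0,2.5,4],[0.1,0,11,0,0,2.5,4],[0.1,0,11.8,0,0,2.5,4],[0.1,0,11.8,0,0,2.5,3],[0.1,0,11.8,0,0,2.5,2],[0.1,0,11.8,0,0,2.5,1],[0.1,0,11.8,0,0,2.5,0.5],[0.1,0,11.8,0,0,2.5,0.5],[0.1,0,11.8,0,0,2.5,0.5],[0.1,0,11.8,0,0,2.5,0.5]]
  ],
  "force": 60
}}

```text
t: 10.37
tcp_pos: [0.4218, 0.0726, 0.0253]
tool_rot: [0.675, 0.737, 0.001, 0.001]
force: [0.9, 2.0, 7.1]
finger_gap: 0.128
gripper_force: 61.2
```

Request:
{"name": "carry_out", "arguments": {
  "targets": [
    [[0,0,-1.5,0,0,0,0.5],[0,0,-4.5,0,0,-6,0.5],[-0.5,0.5,-7,0,0,-13,0.5],[-1,1,-7,0,0,-20,0.5],[-1.5,2,-7,0,0,-27,0.5],[-2,3,-7,0,0,-34,0.5],[-2.5,4,-7,0,0,-41,0.5],[-2.5,4,-7,0,0,-48,0.5],[-2.5,4,-7,0,0,-55,0.5],[-2.5,4,-7,0,0,-62,0.5],[-2.5,4,-7,0,0,-69,0.5],[-2.5,4,-7,0,0,-76,0.5]]
  ]
}}

```text
t: 11.37
tcp_pos: [0.4624, 0.0511, 0.0944]
tool_rot: [0.075, 0.997, 0.0, -0.001]
force: [0.5, -0.7, -2.0]
finger_gap: 0.125
gripper_force: 59.9
```

```bash
python3 - <<'E'
from h import *
import pickle
c=info('wrist'); im=snap('wrist','w5.png'); pickle.dump(c,open('w5.pkl','wb'))
a=snap('side','s5.png'); b=snap('scene','c5.png')
M=np.zeros((600,800,3),np.uint8); M[:,:520]=cv2.resize(im[84:384,126:386,::-1].copy(),(520,600),interpolation=cv2.INTER_CUBIC)
M[:300,520:]=cv2.resize(a[130:230,190:283,::-1].copy(),(280,300),interpolation=cv2.INTER_CUBIC)
M[300:,520:]=cv2.resize(b[160:260,240:333,::-1].copy(),(280,300),interpolation=cv2.INTER_CUBIC)
cv2.imwrite('pics/w5b.png',M)
s=manip.sense(); print(s['t'],s['tcp_pos'],s['tool_rot'],s['q'],s['finger_gap'],s['gripper_force'],s['force'])
E
```

```text
11.5167 [0.46252749 0.05117515 0.09437992] [ 7.99189187e-02  9.96801306e-01  4.73447123e-06 -3.50040099e-04] [-1.30641894e-01  5.94850001e-01  1.95805011e+00 -4.67359670e-05
  5.89392205e-01 -1.54139088e+00] 0.13057487050749256 59.96037840843201 [-0.16648649  0.23724308 -1.89101722]
```

View pics/w5b.png

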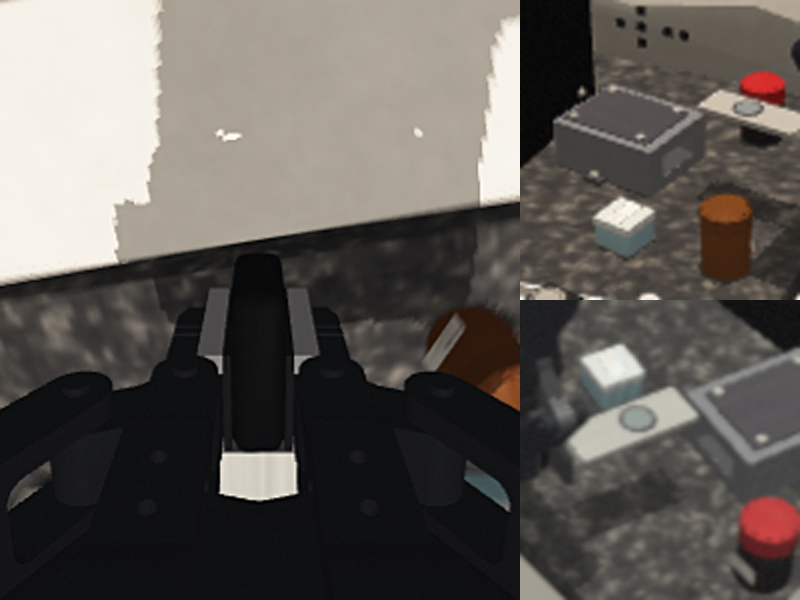

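```bash
python3 - <<'E'
from h import *
sc=info('scene');sd=info('side')
k=280/93
C=lambda x,y: ray(sc,(240+(x-520)/k,160+(y-300)/3))
D=lambda x,y: ray(sd,(190+(x-520)/k,130+y/3))
def T(n,a,b):
    x,e=tri(C(*a),D(*b)); print(n,np.round(x,4),np.round(e[0],4)); return x
tl=T('tip+y',(683,388),(700,105)); tr=T('tip-y',(698,411),(717,91)); ci=T('circ',(638,419),(748,107))
fl=T('F+',(691,388),(658,163)); fr=T('F-',(738,463),(703,122))
T('scrF+',(719,391),(642,139));T('scrF-',(762,438),(678,111))
s=manip.sense(); q=s['tool_rot']; a=2*np.arctan2(q[1],q[0]); ax=-np.array([np.cos(a),np.sin(a)]); print('tool axis yaw',np.degrees(np.arctan2(ax[1],ax[0])))
g=s['tcp_pos'][:2]; print('tip pred',g+.115*ax)
m=(tl+tr)/2; print(m,'yaw tip-circ',np.degrees(np.arctan2((m-ci)[1],(m-ci)[0])),'tip edge',np.degrees(np.arctan2((tl-tr)[1],(tl-tr)[0]))-90)
E
```

```text
tip+y [0.5821 0.0427 0.072 ] 0.0032
tip-y [0.5769 0.022  0.0733] 0.0017
circ [0.5446 0.038  0.0745] 0.0009
F+ [0.609  0.0665 0.0334] 0.0079
F- [0.5971 0.003  0.0323] 0.0009
scrF+ [0.6246 0.0525 0.0382] 0.0024
scrF- [0.6176 0.0051 0.0388] 0.0017
tool axis yaw -9.167810954724237
tip pred [0.57605847 0.03285259]
[0.5794898  0.03233327 0.07264245] yaw tip-circ -9.264026605034655 tip edge -14.133922914296718
```

Request:
{"name": "carry_out", "arguments": {
  "targets": [
    [[0,0.1,1.5,0,0,-1,0.5],[0,0.1,3.5,0,0,-1,0.5],[0,0.1,5,0,0,-1,0.5],[0,0.1,5.5,0,0,-1,0.5],[0,0.1,5.5,0,0,-1,0.5],[0,0.1,5.5,0,0,-1,0.5]]
  ]
}}

```text
t: 12.02
tcp_pos: [0.4631, 0.0521, 0.0394]
tool_rot: [0.07, 0.998, 0.0, -0.0]
force: [0.1, 0.6, -1.4]
finger_gap: 0.129
gripper_force: 60.0
```

```bash
python3 - <<'E'
from h import *
a=snap('side','s6.png'); b=snap('scene','c6.png')
M=np.zeros((600,800,3),np.uint8); M[:,:400]=cv2.resize(a[145:235,210:270,::-1].copy(),(400,600),interpolation=cv2.INTER_CUBIC)
M[:,400:]=cv2.resize(b[175:265,250:310,::-1].copy(),(400,600),interpolation=cv2.INTER_CUBIC)
cv2.imwrite('pics/w6b.png',M)
s=manip.sense(); q=s['tool_rot'];print(s['t'],s['tcp_pos'],q,180-np.degrees(2*np.arctan2(q[1],q[0])),s['force'])
E
```

```text
12.1167 [0.46362976 0.0520941  0.04000431] [ 7.01230397e-02  9.97538119e-01 -3.55333947e-05  6.76997925e-04] 8.042110325742897 [ 0.30780649  0.27109559 -1.75431014]
```

View pics/w6b.png

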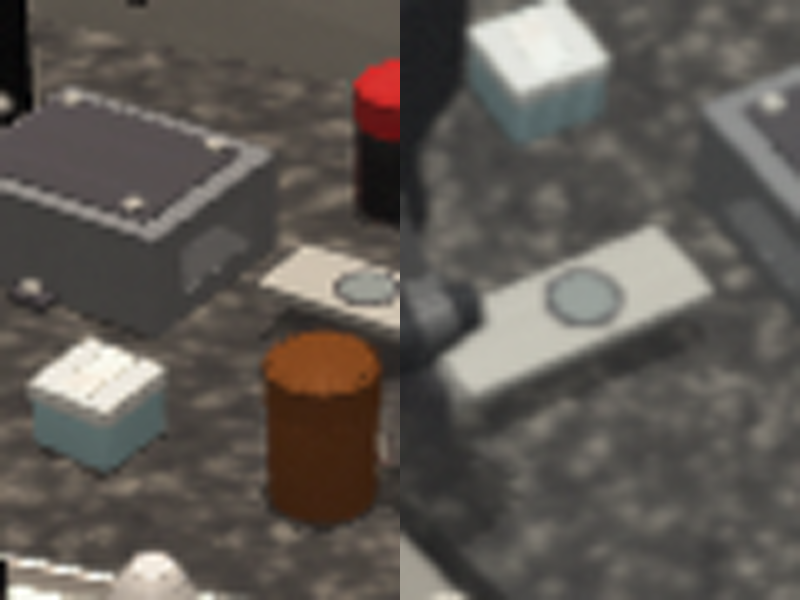

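Blade tip (left panel 290,265; right panel 685,260) sits level in front of the slot funnel (215,255 left). Inserting in steps.

Request:
{"name": "carry_out", "arguments": {
  "targets": [
    [[-0.8,0,0,0,0,0,0.5],[-1.6,0,0,0,0,0,0.5],[-2.4,0,0,0,0,0,0.5],[-3,0,0,0,0,0,0.5],[-3.5,0,0,0,0,0,0.5],[-4,0,0,0,0,0,0.5],[-4.5,0,0,0,0,0,0.5],[-4.5,0,0,0,0,0,0.5]]
  ]
}}

```text
t: 12.78
tcp_pos: [0.5093, 0.0456, 0.0394]
tool_rot: [0.07, 0.998, -0.0, 0.001]
force: [1.0, 0.4, -1.8]
finger_gap: 0.133
gripper_force: 60.0
```

Request:
{"name": "carry_out", "arguments": {
  "targets": [
    [[-0.7,0,0,0,0,0,0.5],[-1.4,0,0,0,0,0,0.5],[-2.1,0,0,0,0,0,0.5],[-2.8,0,0,0,0,0,0.5],[-3.5,0,0,0,0,0,0.5],[-4.2,0,0,0,0,0,0.5],[-4.9,0,0,0,0,0,0.5],[-5.5,0,0,0,0,0,0.5],[-5.9,0,0,0,0,0,0.5],[-5.9,0,0,0,0,0,0.5]]
  ]
}}

```text
t: 13.62
tcp_pos: [0.5675, 0.0373, 0.0393]
tool_rot: [0.07, 0.998, -0.0, 0.001]
force: [1.1, -1.7, -2.1]
finger_gap: 0.123
gripper_force: 59.9
```

Request:
{"name": "carry_out", "arguments": {
  "targets": [
    [[-0.2,0,0,0,0,0,0.5],[-0.4,0,0,0,0,0,0.5],[-0.6,0,0,0,0,0,0.5],[-0.7,0,0,0,0,0,0.5],[-0.8,0,0,0,0,0,0.5],[-0.9,0,0,0,0,0,0.5],[-1.0,0,0,0,0,0,0.5],[-1.0,0,0,0,0,0,0.5]]
  ]
}}

```text
t: 14.28
tcp_pos: [0.5761, 0.0362, 0.0393]
tool_rot: [0.07, 0.998, -0.0, -0.0]
force: [-2.4, -2.2, -3.1]
finger_gap: 0.127
gripper_force: 59.9
```

Request:
{"name": "carry_out", "arguments": {
  "targets": [
    [[-0.1,0,0,0,0,0,0.5],[-0.2,0,0,0,0,0,0.5],[-0.2,0,0,0,0,0,0.5],[-0.2,0,0,0,0,0,0.5]]
  ]
}}

```text
t: 14.62
tcp_pos: [0.577, 0.0361, 0.0392]
tool_rot: [0.07, 0.998, 0.0, -0.001]
force: [-4.5, -3.4, -0.6]
finger_gap: 0.129
gripper_force: 60.3
```

Request:
{"name": "carry_out", "arguments": {
  "targets": [
    [[-0.1,0,0,0,0,0,0.5],[-0.2,0,0,0,0,0,0.5],[-0.2,0,0,0,0,0,0.5],[-0.2,0,0,0,0,0,0.5]]
  ]
}}

```text
t: 14.95
tcp_pos: [0.5771, 0.0361, 0.0392]
tool_rot: [0.07, 0.998, 0.0, -0.003]
force: [-6.9, -2.5, 2.5]
finger_gap: 0.126
gripper_force: 60.8
```

Request:
{"name": "carry_out", "arguments": {
  "targets": [
    [[-0.1,0,0,0,0,0,0.5],[-0.2,0,0,0,0,0,0.5],[-0.3,0,0,0,0,0,0.5],[-0.3,0,0,0,0,0,0.5]]
  ]
}}

```text
t: 15.28
tcp_pos: [0.5771, 0.0362, 0.039]
tool_rot: [0.07, 0.998, 0.0, -0.006]
force: [-12.0, -2.7, 6.1]
finger_gap: 0.124
gripper_force: 61.2
```

```bash
python3 - <<'E'
from h import *
s=manip.sense(); print(s['tcp_pos'],s['tool_rot'],s['force'],s['ft_torque'])
for n,cam in [('side',info('side')),('scene',info('scene'))]:
    im=snap(n,n+'7.png')
    ax=np.array([.99,-.14,0]); ay=np.array([.14,.99,0])
    for lat in (-.02,-.017,0,.017,.02):
        row=[]
        for d in np.arange(-.016,.009,.002):
            p=np.array([.604,.0315,.036])+ax*d+ay*lat
            u=np.round(proj(cam,p)).astype(int); row.append(int(im[u[1],u[0]].mean()))
        print(n,lat,row)
E
```

```text
[0.577136   0.03616272 0.03895854] [ 6.96128279e-02  9.97552978e-01  2.72938308e-04 -6.48354566e-03] [-11.95589859  -2.65290854   6.11237479] [-0.42837468  1.72775276 -0.39593237]
side -0.02 [30, 26, 26, 24, 24, 25, 25, 25, 23, 23, 23, 22, 22]
side -0.017 [44, 26, 23, 22, 23, 23, 25, 22, 22, 22, 22, 23, 23]
side 0 [28, 26, 24, 24, 23, 20, 24, 51, 75, 75, 84, 88, 85]
side 0.017 [18, 33, 38, 38, 42, 50, 53, 53, 75, 85, 87, 87, 85]
side 0.02 [34, 39, 38, 38, 40, 47, 53, 59, 62, 76, 87, 88, 85]
scene -0.02 [47, 44, 45, 45, 45, 50, 57, 61, 71, 92, 92, 94, 91]
scene -0.017 [45, 44, 44, 46, 46, 48, 57, 60, 67, 89, 94, 93, 93]
scene 0 [34, 33, 29, 32, 32, 33, 31, 31, 30, 29, 32, 32, 34]
scene 0.017 [30, 30, 31, 33, 36, 40, 40, 41, 36, 36, 34, 34, 36]
scene 0.02 [30, 31, 31, 32, 33, 35, 32, 40, 32, 33, 33, 29, 32]
```

Request:
{"name": "carry_out", "arguments": {
  "targets": [
    [[0.2,0,0,0,0,0,0.5],[0.4,0,0,0,0,0,0.5],[0.4,0,0,0,0,0,0.5],[0.4,0,0,0,0,0,1.6],[0.4,0,0,0,0,0,2.6],[0.4,0,0,0,0,0,3.5],[0.4,0,0,0,0,0,3.5],[0.4,0,0,0,0,0,3.5]]
  ]
}}

```text
t: 16.05
tcp_pos: [0.5801, 0.036, 0.0397]
tool_rot: [0.07, 0.998, -0.0, 0.001]
force: [0.3, 0.1, -0.3]
finger_gap: 0.411
gripper_force: 0.0
```

Request:
{"name": "carry_out", "arguments": {
  "targets": [
    [[0,0,-1,0,0,0,3.5],[0,0,-3,0,0,0,3.5],[0,0,-6,0,0,0,3.5],[1,0,-9,0,0,0,3.5],[3,0,-12,0,0,0,3.5],[5,0,-12,0,0,0,3.5],[5,0,-12,0,0,0,3.5],[5,0,-12,0,0,0,3.5]]
  ]
}}

```text
t: 16.72
tcp_pos: [0.5292, 0.043, 0.1603]
tool_rot: [0.07, 0.998, -0.0, 0.001]
force: [1.0, -0.3, 0.3]
finger_gap: 0.412
gripper_force: 0.0
```

```bash
python3 - <<'E'
from h import *
s=manip.sense(); print(s['t'],s['tcp_pos'])
c=info('wrist'); im=snap('wrist','w8.png')
ax=np.array([.99,-.14,0]); ay=np.array([.14,.99,0])
print('d',list(range(-56,12,2)))
for lat in (-.02,-.012,-.009,0,.009,.012,.02):
    row=[]
    for d in np.arange(-.056,.012,.002):
        p=np.array([.604,.0315,.036])+ax*d+ay*lat
        u=proj(c,p); row.append(int(cv2.getRectSubPix(im,(1,1),tuple(map(float,u))).mean()))
    print(lat,row)
# lateral profile at grip and flange
print('lat',list(range(-30,31,2)))
for d,z in ((-.026,.044),(-.003,.036),(.004,.038)):
    print(d,[int(cv2.getRectSubPix(im,(1,1),tuple(map(float,proj(c,np.array([.604,.0315,z])+ax*d+ay*l/1000)))).mean()) for l in range(-30,31,2)])
E
```

```text
16.7167 [0.5291958  0.04303503 0.16027951]
d [-56, -54, -52, -50, -48, -46, -44, -42, -40, -38, -36, -34, -32, -30, -28, -26, -24, -22, -20, -18, -16, -14, -12, -10, -8, -6, -4, -2, 0, 2, 4, 6, 8, 10]
-0.02 [45, 60, 48, 58, 81, 80, 69, 61, 50, 51, 53, 65, 91, 100, 86, 75, 59, 57, 62, 42, 26, 26, 26, 27, 39, 83, 84, 52, 98, 150, 148, 148, 148, 63]
-0.012 [35, 50, 46, 55, 56, 63, 67, 60, 57, 56, 55, 51, 47, 55, 65, 60, 41, 59, 86, 37, 26, 28, 28, 29, 39, 82, 84, 53, 86, 146, 143, 144, 145, 62]
-0.009 [34, 31, 52, 61, 75, 89, 61, 57, 61, 58, 55, 53, 56, 64, 64, 74, 46, 38, 43, 40, 27, 27, 29, 28, 39, 82, 85, 54, 85, 147, 145, 145, 147, 65]
0 [36, 16, 10, 10, 9, 10, 11, 16, 18, 18, 24, 34, 33, 33, 32, 32, 31, 32, 32, 32, 30, 30, 28, 30, 28, 26, 52, 57, 80, 149, 145, 145, 148, 69]
0.009 [29, 32, 65, 77, 74, 72, 72, 60, 58, 67, 75, 72, 64, 64, 61, 63, 38, 48, 55, 41, 26, 28, 28, 27, 38, 75, 87, 54, 75, 151, 146, 145, 149, 64]
0.012 [33, 38, 62, 85, 89, 73, 59, 58, 59, 62, 65, 63, 69, 77, 68, 57, 51, 68, 75, 39, 26, 28, 29, 27, 36, 66, 87, 49, 72, 150, 145, 145, 141, 53]
0.02 [34, 36, 57, 55, 63, 55, 56, 53, 57, 63, 64, 62, 68, 78, 74, 61, 32, 42, 57, 40, 25, 27, 28, 27, 37, 79, 87, 54, 69, 155, 147, 147, 152, 68]
lat [-30, -28, -26, -24, -22, -20, -18, -16, -14, -12, -10, -8, -6, -4, -2, 0, 2, 4, 6, 8, 10, 12, 14, 16, 18, 20, 22, 24, 26, 28, 30]
-0.026 [4, 83, 79, 65, 85, 67, 43, 40, 53, 61, 47, 35, 19, 23, 31, 32, 32, 26, 12, 43, 62, 70, 70, 69, 51, 43, 94, 66, 61, 69, 51]
-0.003 [46, 49, 48, 48, 54, 70, 69, 71, 71, 71, 72, 71, 72, 76, 76, 74, 74, 77, 75, 73, 74, 70, 73, 73, 73, 73, 70, 48, 49, 50, 50]
0.004 [147, 145, 145, 147, 148, 148, 148, 146, 144, 143, 144, 145, 146, 146, 145, 144, 144, 143, 145, 146, 145, 145, 145, 145, 145, 147, 146, 146, 145, 144, 144]
```

```bash
python3 - <<'E'
from h import *
c=info('wrist'); im=cams.snapshot('wrist').astype(np.float32).mean(2)
ax=np.array([.99,-.14,0]); ay=np.array([.14,.99,0])
def prof(z,ds,lats): return [int(np.mean([cv2.getRectSubPix(im,(1,1),tuple(map(float,proj(c,np.array([.604,.0315,z])+ax*d+ay*l)))) for l in lats])) for d in ds]
L=[-.02,-.018,-.016,-.014,-.012,.012,.014,.016,.018,.02]
ds=np.arange(-.009,.004,.0005)
print(np.round(ds*1e3,1).tolist()); print('z36',prof(.036,ds,L)); print('z38 outside',prof(.038,ds,[-.03,-.028,.028,.03]))
print('z42 cover',prof(.042,np.arange(0,.014,.001),L))
dg=np.arange(-.052,-.040,.001); print(np.round(dg*1e3).tolist(),prof(.044,dg,[-.003,0,.003]))
E
```

```text
[-9.0, -8.5, -8.0, -7.5, -7.0, -6.5, -6.0, -5.5, -5.0, -4.5, -4.0, -3.5, -3.0, -2.5, -2.0, -1.5, -1.0, -0.5, 0.0, 0.5, 1.0, 1.5, 2.0, 2.5, 3.0, 3.5]
z36 [29, 33, 41, 51, 63, 74, 83, 89, 89, 88, 83, 77, 67, 58, 49, 41, 51, 63, 95, 128, 141, 149, 149, 147, 146, 145]
z38 outside [45, 45, 45, 46, 46, 47, 47, 48, 48, 47, 47, 47, 47, 49, 60, 76, 105, 131, 143, 151, 149, 147, 146, 145, 145, 145]
z42 cover [146, 146, 146, 147, 147, 117, 56, 57, 74, 78, 77, 77, 76, 76]
[-52.0, -51.0, -50.0, -49.0, -48.0, -47.0, -46.0, -45.0, -44.0, -43.0, -42.0, -41.0] [9, 9, 9, 10, 11, 12, 14, 16, 18, 18, 18, 18]
```

```bash
python3 -c "
from station import sign_off
print(sign_off())"
```

```text
the job is handed in; nothing more can be done
None
```

I handed the job in without a verdict coming back: the objective and cube stand upright in the tray, and the slider is in the slot and released, about 0.4 mm from flush by my last wrist-camera measurement. I never moved the jar or coverslips; I didn't re-measure their positions at the end.

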